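# Find the socket that fits a machine foot's nut

## Robot

A 6-joint arm with a two-finger parallel gripper is mounted at the origin on the work surface. World frame = base frame: x ahead of the robot, y to its left, z up, the work surface at z = 0. Lengths are in mm, angles in degrees, forces in N, time in s.
With the tool pointing down it reaches from about 300 to 850 mm from the base axis. Payload 4.2 kg.
Tool frame: the origin (TCP) lies at the very end of the fingers, on their centre line; the grasp point (between the pads) lies 19 mm behind it; z points along the fingers, y is the line along which they close (so a half turn about z gives the same grasp; the last joint's range is limited). The gripper opens to 91 mm and grips with 3 to 60 N. Pads are 32 mm wide; open, the fingers measure 118 mm over their backs; the gripper's body (76 mm by 178 mm) begins 60 mm behind the grasp point.
Start: joints at [-74.37, 18.312, 89.639, -0, 72.044, -1.146], TCP at [165.968, -550.543, 213.976] pointing down, gripper open.
Joint ranges: [-177.97, 177.97], [-48.28, 115.42], [12.27, 149.76], [-77.06, 257.06], [2.81, 150.46], [-146.56, 146.56]. Speed limits (degrees/s): [147.25, 147.25, 180, 180, 180, 180].

## Interface

Orientations are given as [roll, pitch, yaw] about the fixed x, y, z axes, in that order (R = Rz(yaw) Ry(pitch) Rx(roll)).
In Python, from workcell import * gives the robot as it stands.
- The arm moves only by the tool move_arm, never from a script. Its argument "motion" is a list of rows, each a list of 3 entries, a list of its own where there are three numbers: the finger opening in mm, from 0 to 91.2, then the shift along the world's x, y, z in units of 25 mm (1.0 is 25 mm), then the turn, a rotation vector about the world's x, y, z in units of 4 degrees (1.0 is 4 degrees). In form: [[grip, [x, y, z], [ax, ay, az]], ...]. A call has 1 to 20 rows; each row shifts and turns the commanded pose from where the row before left it; what a row does not reach is not made up. A row lasts 1/12 s, in which the tool goes at most 41.7 mm and 7.16 degrees, less where a joint would pass 70% of its speed; a pose out of reach is approached as far as the arm can. A call with a number of a shift or a turn outside -1 to 1 is refused whole. A call with a gripper value outside its range is refused whole. The fingers move at their own pace and stop on an object; "grip_force" is the grip in N (left out, the last holds). Time passes only in rows, so rows that do not move let the fingers close. It gives the time, the measured TCP pose, the force, the opening and the grip force at its end, in the units of the state.
- state(): the state, without advancing time (a new reading comes with each control period).
- grab_frame(name): name is "scene" or "top" or "wrist"; returns the picture (480x640x3 uint8, blue, green, red); there is no depth.
- camera_info(name): a dict with "fx", "fy", "cx", "cy" (pixels), "rvec" (rotation vector, rad) and "tvec" (3), from world to camera coordinates, as OpenCV has them. Camera axes: x right, y down, z forward; pixel columns grow to the right and rows downward; lengths in mm; the calibration is good to about 2 mm. A picture is of the moment at which its call begins: read the wrist's pose just before it. camera_info takes no time and is no camera call; for the wrist camera it gives the pose at the moment of the call.
- job_done(): hands the job in; it is judged then, once.
The state is a dict: "time_s": time; "qpos": joint angles; "qvel": joint speeds; "effort": joint torques, N m; "ee_pos": TCP position; "ee_rot": TCP orientation; "force": force on the tool from outside, world axes, zero at the start; "torque": the same for the moment, N m; "gripper_width": finger opening in mm; "gripper_force": force on a finger pad.
Only numpy, scipy, OpenCV 4.12 (cv2) and the standard library are available. Lean on these libraries where they do the work, as an engineer would, in place of code of your own. Each camera call takes 0.05 s, during which the arm holds its last target. There are 200 camera calls.

## Task

Take the rubber machine foot that stands inside the blue tape outline, set it flat and square, right way up, fully home in the pocket of the plywood jig, and let go of it. Then try the three sockets from the red tray on its nut, standing any that does not fit back upright in the tray, until you have the one that fits; finish with that socket fully down on the nut and still held in the gripper, without letting go. Leave the other two feet, the ratchet and the drive adapter where they are.

Things in the scene. Friction and masses are not known exactly. Their poses are not given: they have to be found in the camera images.
- taped_spot (a point): middle of the rectangle outlined in blue tape on the bench, 150 x 140 mm outside, on the bench top (flat, nothing to bump into). The foot to work on stands inside it; the other two stand 0.1 m or more away
- foot_a (a point): rubber machine foot, 0.45 kg: steel base plate 90 (x) x 70 (y) x 5 mm, on it a black rubber block 60 x 60 mm at heights 5 to 33 mm above the underside, on that a grey round cap 58 mm in diameter, its top 43 mm up, with a hex nut in a round recess in its middle. Point: middle of the rubber block, 19 mm above the underside; z up, x along the long side. The nut cannot turn on the foot; two of its flats look along +x and -x
- foot_b (a point): a second foot, as foot_a but for nut and recess. The recess floor, on which the nut stands, is 37 mm above the underside, 6 mm below the cap's top. The feet have a 19 mm nut (across flats), 10 mm tall, in a 32 mm wide recess; a 24 mm nut, 13 mm tall, in a 40 mm recess; a 30 mm nut, 16 mm tall, in a 48 mm recess. Which foot has which is not told. A stud ends 4 mm above the nut
- foot_c (a point): the third foot, as foot_a but for nut and recess (see foot_b). The feet's long sides lie within about 35 degrees of the world x axis at the start
- pocket (a point): middle of the floor of the rectangular pocket in the plywood jig, which is screwed to the bench (block 130 x 110 mm, 30 mm tall). Pocket 93 (x) x 73 (y) mm, 12 mm deep, its floor 18 mm above the bench, with a 4 mm 45-degree bevel round the lip; the foot's base plate fits with its long side along the pocket's x, either way round. z up
- socket_small (a point): deep steel socket for the 19 mm nut, standing mouth down in the tray: round body 28 mm in diameter, 80 mm tall, 0.20 kg. Point: half-way up, 40 mm above the mouth; z up. Hex opening in the mouth 20.4 mm across flats, 36 mm deep, two flats looking along the socket's +x and -x: it goes on its nut when socket x and foot x agree to a multiple of 60 degrees. Square drive hole on top, sides square to x
- socket_medium (a point): as socket_small, for the 24 mm nut: 36 mm in diameter, 80 mm tall, 0.30 kg, hex opening 25.4 mm across flats. Only the socket that fits goes fully down, its mouth on the recess floor. One too small, or turned wrongly, stops on top of the nut, higher than the cap; one too large stops on top of the cap, 6 mm short
- socket_large (a point): as socket_small, for the 30 mm nut: 44 mm in diameter, 80 mm tall, 0.42 kg, hex opening 31.4 mm across flats
- tray_floor (a point): middle of the inner floor of the flat red tray fixed to the bench, 270 (x) x 90 (y) mm outside, floor 3 mm above the bench, rim 3 mm thick and 10 mm above the bench. The three sockets stand about 80 mm apart along its x, in any order. z up
- ratchet (a point): bystander: ratchet handle lying on the bench, 240 mm long (along its x), 40 mm wide at the head, 28 mm tall; the point is in the middle of its length, 14 mm above the bench
- adapter (a point): bystander: drive adapter standing on the bench, 26 mm in diameter, 36 mm tall with its square end up; the point is half-way up
There are look-alikes about, which are no part of the job. Leave any green look-alike of the part that bears foot_c alone.

How it is judged (in metres and radians):
On the way:
1. the foot from the taped outline sits flat and square, fully home in the jig's pocket, let go, and the taped outline is empty (((horizontal distance between foot_a and pocket below 0.004 m and z of foot_a in the frame of pocket between 0.0155 and 0.0225 m and angle between foot_a's own z axis and vertical below 0.05 rad and angle between the x axis of foot_a and the x axis of pocket, either way round below 0.08 rad and contact force between the fingers and foot_a_body below 0.3 N and horizontal distance between each of foot_a, foot_b, foot_c and taped_spot above 0.06 m) or (horizontal distance between foot_b and pocket below 0.004 m and z of foot_b in the frame of pocket between 0.0155 and 0.0225 m and angle between foot_b's own z axis and vertical below 0.05 rad and angle between the x axis of foot_b and the x axis of pocket, either way round below 0.08 rad and contact force between the fingers and foot_b_body below 0.3 N and horizontal distance between each of foot_a, foot_b, foot_c and taped_spot above 0.06 m) or (horizontal distance between foot_c and pocket below 0.004 m and z of foot_c in the frame of pocket between 0.0155 and 0.0225 m and angle between foot_c's own z axis and vertical below 0.05 rad and angle between the x axis of foot_c and the x axis of pocket, either way round below 0.08 rad and contact force between the fingers and foot_c_body below 0.3 N and horizontal distance between each of foot_a, foot_b, foot_c and taped_spot above 0.06 m))), for 0.2 s.
At the end, for the whole second after the job is handed in: taped foot in pocket (4 mm, 0.05 rad tilt, 0.08 rad square); a socket fully down on its nut (3 mm high, 5 mm off, 0.06 rad) and gripped (2 N); other sockets upright (0.1 rad) on the tray floor; other feet within 30 mm of their start (((horizontal distance between foot_a and pocket below 0.004 m and z of foot_a in the frame of pocket between 0.0155 and 0.0225 m and angle between foot_a's own z axis and vertical below 0.05 rad and angle between the x axis of foot_a and the x axis of pocket, either way round below 0.08 rad and distance of each of foot_b, foot_c from where it was at the start of the episode below 0.03 m and horizontal distance between each of foot_b, foot_c and taped_spot above 0.06 m) or (horizontal distance between foot_b and pocket below 0.004 m and z of foot_b in the frame of pocket between 0.0155 and 0.0225 m and angle between foot_b's own z axis and vertical below 0.05 rad and angle between the x axis of foot_b and the x axis of pocket, either way round below 0.08 rad and distance of each of foot_a, foot_c from where it was at the start of the episode below 0.03 m and horizontal distance between each of foot_a, foot_c and taped_spot above 0.06 m) or (horizontal distance between foot_c and pocket below 0.004 m and z of foot_c in the frame of pocket between 0.0155 and 0.0225 m and angle between foot_c's own z axis and vertical below 0.05 rad and angle between the x axis of foot_c and the x axis of pocket, either way round below 0.08 rad and distance of each of foot_a, foot_b from where it was at the start of the episode below 0.03 m and horizontal distance between each of foot_a, foot_b and taped_spot above 0.06 m)) and ((horizontal distance between socket_small and pocket below 0.005 m and z of socket_small in the frame of pocket between 0.074 and 0.08 m and angle between socket_small's own z axis and vertical below 0.06 rad and contact force between the fingers and socket_small_body above 2 N and (angle between socket_medium's own z axis and vertical below 0.1 rad and x of socket_medium in the frame of tray_floor between -0.135 and 0.135 m and y of socket_medium in the frame of tray_floor between -0.045 and 0.045 m and z of socket_medium in the frame of tray_floor between 0.035 and 0.045 m) and (angle between socket_large's own z axis and vertical below 0.1 rad and x of socket_large in the frame of tray_floor between -0.135 and 0.135 m and y of socket_large in the frame of tray_floor between -0.045 and 0.045 m and z of socket_large in the frame of tray_floor between 0.035 and 0.045 m)) or (horizontal distance between socket_medium and pocket below 0.005 m and z of socket_medium in the frame of pocket between 0.074 and 0.08 m and angle between socket_medium's own z axis and vertical below 0.06 rad and contact force between the fingers and socket_medium_body above 2 N and (angle between socket_small's own z axis and vertical below 0.1 rad and x of socket_small in the frame of tray_floor between -0.135 and 0.135 m and y of socket_small in the frame of tray_floor between -0.045 and 0.045 m and z of socket_small in the frame of tray_floor between 0.035 and 0.045 m) and (angle between socket_large's own z axis and vertical below 0.1 rad and x of socket_large in the frame of tray_floor between -0.135 and 0.135 m and y of socket_large in the frame of tray_floor between -0.045 and 0.045 m and z of socket_large in the frame of tray_floor between 0.035 and 0.045 m)) or (horizontal distance between socket_large and pocket below 0.005 m and z of socket_large in the frame of pocket between 0.074 and 0.08 m and angle between socket_large's own z axis and vertical below 0.06 rad and contact force between the fingers and socket_large_body above 2 N and (angle between socket_small's own z axis and vertical below 0.1 rad and x of socket_small in the frame of tray_floor between -0.135 and 0.135 m and y of socket_small in the frame of tray_floor between -0.045 and 0.045 m and z of socket_small in the frame of tray_floor between 0.035 and 0.045 m) and (angle between socket_medium's own z axis and vertical below 0.1 rad and x of socket_medium in the frame of tray_floor between -0.135 and 0.135 m and y of socket_medium in the frame of tray_floor between -0.045 and 0.045 m and z of socket_medium in the frame of tray_floor between 0.035 and 0.045 m)))); the arm keeps its last pose, push and grip.
It fails at once if a foot other than the one in the tape outline is moved (two feet moved by over 30 mm) (distance of each of foot_a, foot_b from where it was at the start of the episode above 0.03 m or distance of each of foot_b, foot_c from where it was at the start of the episode above 0.03 m or distance of each of foot_a, foot_c from where it was at the start of the episode above 0.03 m).
It fails at once if the ratchet or the drive adapter is moved by over 30 mm (distance of any of ratchet, adapter from where it was at the start of the episode above 0.03 m).
It also fails if it takes over 72 s, if anything falls off the work surface, if the arm or the gripper's body presses on something with over 40 N, if the wrist force passes 120 N, or if a joint passes its speed limit or range.

## Working session

There is one attempt and no reset: what is moved stays moved. The work goes in short steps, Python scripts to look and compute and a tool call to move; the robot and the scene stay as the last step left them, time stands still between calls to the robot, and variables do not carry over. Pictures are saved under pics/ and viewed, at most 10 in all, crops included, and the job is handed in when it is done.

Besides the shell and the picture viewer there is one more tool, called after "Emit:" as name(argument=value, ...), one argument or row to a line, values as JSON. move_arm: Moves the arm, as the interface text tells. Shifts and turns lie within -1 to 1; 1 stands for 25 mm of shift or 4 degrees of turn. Its arguments: {"type":"object","properties":{"motion":{"type":"array","items":{"type":"array"}},"grip_force":{"type":"number"}},"required":["motion"]}

```bash
mkdir -p pics; ls
cat > h.py <<'E'
from workcell import *
import numpy as np, cv2
def cam(n):
    c=camera_info(n);R=cv2.Rodrigues(np.array(c["rvec"],float))[0];return c,R,np.array(c["tvec"],float).ravel()
def p2w(n,px,z,C=None):
    c,R,t=C or cam(n);o=[]
    for u,v in np.atleast_2d(px):
        d=R.T@np.array([(u-c["cx"])/c["fx"],(v-c["cy"])/c["fy"],1]);p=-R.T@t
        o.append(p+d*(z-p[2])/d[2])
    return np.array(o)
E
python3 - <<'E'
from h import *
for n in ("scene","top"):
    cv2.imwrite(f"pics/{n}0.png",grab_frame(n)); c,R,t=cam(n);print(n,c["fx"],-R.T@t)
s=state();print(s["ee_pos"],s["ee_rot"],s["force"],s["gripper_width"])
E
```

```text
pics
scene 581.6230389640881 [1332.85731395  313.16141994  608.71171352]
top 472.551001884243 [329.47912603  32.22314622 928.03874255]
[ 165.83794177 -550.09109758  213.20265026] [-1.79908686e+02 -7.28784680e-04  1.67756079e+01] [-0.77784572 -0.10130508  0.33867737] 91.03076679420006
```

View pics/top0.png

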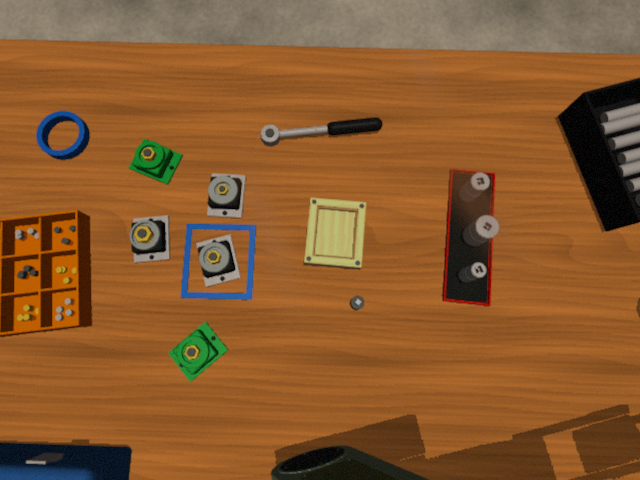

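View pics/scene0.png

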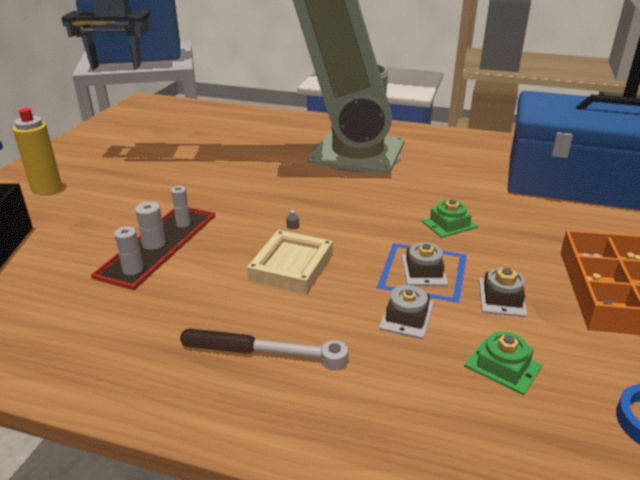

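Candidates in the top view are the three steel-plate feet at (216,260), (225,192) and (150,237), plus green look-alikes at (155,160) and (198,350). The foot inside the blue tape is (216,260), so I choose that one. The pocket is at (336,235), and the socket tops are at (481,182), (486,230) and (479,270).

Run:
```python
from h import *
C=cam("top")
for n,p,z in [("foot captop",(216,259),43),("nb1",(225,191),43),("nb2",(146,235),43),("jig corners",[(312,199),(366,202),(361,268),(305,265)],30),("pocket in",[(318,207),(356,209),(354,259),(316,257)],30),("tops",[(481,182),(486,229),(479,270)],83),("tray",[(451,170),(495,171),(490,304),(443,301)],10),("tape",[(188,225),(255,226),(251,299),(182,297)],0),("adapter",(357,302),36)]:
    print(n,p2w("top",p,z,C).round(0)[:,:2].tolist())
im=cv2.imread("pics/top0.png")
a=cv2.resize(im[215:305,175:260],None,fx=4.5,fy=4.5,interpolation=2)
b=cv2.resize(im[160:310,435:505],(int(70*405/150),405),interpolation=2)
a=cv2.resize(a,(382,405));b=cv2.resize(im[160:310,435:510],(203,405),interpolation=2)
cv2.imwrite("pics/c1.png",np.hstack([a,b]))
c,R,t=cam("wrist");print("wrist cam",-R.T@t,R[2],R[0],c["fx"])
```

```text
foot captop [[463.0, 234.0]]
nb1 [[597.0, 226.0]]
nb2 [[505.0, 372.0]]
jig corners [[590.0, 56.0], [586.0, -50.0], [455.0, -42.0], [458.0, 65.0]]
pocket in [[574.0, 44.0], [572.0, -31.0], [472.0, -28.0], [474.0, 45.0]]
tops [[616.0, -260.0], [526.0, -265.0], [450.0, -249.0]]
tray [[665.0, -225.0], [665.0, -314.0], [396.0, -292.0], [399.0, -202.0]]
tape [[537.0, 305.0], [538.0, 170.0], [392.0, 169.0], [392.0, 305.0]]
adapter [[390.0, -35.0]]
wrist cam [ 231.46917009 -530.29715008  383.78292368] [-0.23439713 -0.06921459 -0.96967383] [ 0.28855464 -0.95746239 -0.00140874] 402.2674508407666
```

View pics/c1.png

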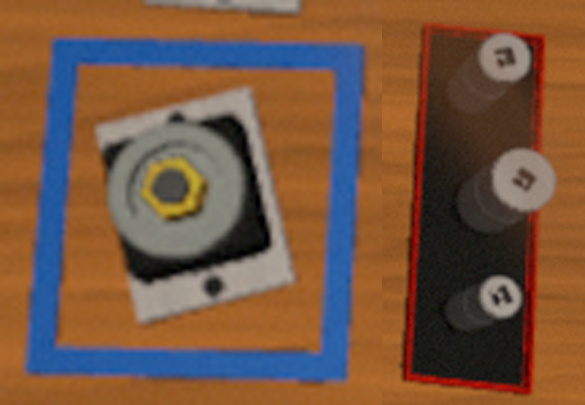

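Emit:
move_arm(
  motion=[
    [91,[0.97,0.78,0],[0,0,-0.28]],
    [91,[0.97,0.78,0],[0,0,-0.28]],
    [91,[0.97,0.78,0],[0,0,-0.28]],
    [91,[0.97,0.78,0],[0,0,-0.28]],
    [91,[0.97,0.78,0],[0,0,-0.28]],
    [91,[0.97,0.78,0],[0,0,-0.28]],
    [91,[0.97,0.78,0],[0,0,-0.28]],
    [91,[0.97,0.78,0],[0,0,-0.28]],
    [91,[0.97,0.78,0],[0,0,-0.28]],
    [91,[0.97,0.78,0],[0,0,-0.28]],
    [91,[0.97,0.78,0],[0,0,-0.28]],
    [91,[0.97,0.78,0],[0,0,-0.28]],
    [91,[0.97,0.78,0],[0,0,-0.28]],
    [91,[0.97,0.78,0],[0,0,-0.28]],
    [91,[0.97,0.78,0],[0,0,-0.28]],
    [91,[0,0,0],[0,0,0]],
    [91,[0,0,0],[0,0,0]],
  ],
)

```text
time_s: 1.52
ee_pos: [530.3, -256.9, 213.2]
ee_rot: [-180.0, 0.1, 0.1]
force: [0.2, -0.2, 0.4]
gripper_width: 91.0
gripper_force: 0.0
```

Run:
```python
from h import *
import pickle
C=cam("wrist");im=grab_frame("wrist");cv2.imwrite("pics/w1.png",im);pickle.dump(C,open("w1.pkl","wb"))
```

```text
(no output)
```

View pics/w1.png

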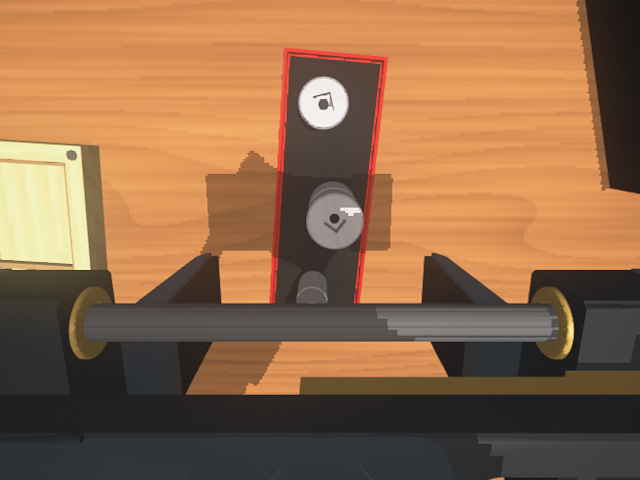

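The tray shows two socket tops: (324,103), about 50 px across, and (334,221), about 57 px across. The third is partly hidden near (312,285). Next I measure these, then go to the foot.

Run:
```python
from h import *
import pickle
C=pickle.load(open("w1.pkl","rb"))
im=cv2.imread("pics/w1.png");g=cv2.GaussianBlur(cv2.cvtColor(im,6),(3,3),0)
print(cv2.HoughCircles(g[50:300,270:390],3,1,40,param1=150,param2=0.7,minRadius=18,maxRadius=36))
for (u,v),r in [((324,103),25),((334,221),29)]:
    P=p2w("w",[(u,v),(u-r,v),(u+r,v)],83,C);print(P[0].round(1),abs(P[2]-P[1])[1])
print("jig corner at z30",p2w("w",[(83,147)],30,C),"tray z10",p2w("w",[(285,49),(387,58)],10,C))
```

```text
[[[ 62.5 153.5  22.5]
  [ 52.5  52.5  25.1]
  [ 93.5  44.5  32.1]
  [ 58.5 207.5  35.4]
  [ 28.5 237.5  27.8]
  [ 70.5 110.5  35.4]
  [108.5 165.5  34.3]
  [ 45.5  12.5  34.3]
  [116.5 229.5  31.9]
  [ 11.5  89.5  31.9]
  [ 87.5   3.5  34.3]
  [ 20.5 135.5  28.6]
  [119.5 102.5  20.7]
  [  9.5 199.5  34.2]
  [  6.5  22.5  30.8]
  [ 68.5 247.5  21. ]]]
[ 619.9 -258.6   83. ] 35.58667113351959
[ 534.  -266.7   83. ] 44.32376389350145
jig corner at z30 [[587.03606347 -52.16150382  30.        ]] tray z10 [[ 668.94968821 -225.55176997   10.        ]
 [ 662.00702596 -313.33529259   10.        ]]
```

Emit:
move_arm(
  motion=[
    [91,[-0.65,0.97,0],[0,0,0]],
    [91,[-0.65,0.97,0],[0,0,0]],
    [91,[-0.65,0.97,0],[0,0,0]],
    [91,[-0.65,0.97,0],[0,0,0]],
    [91,[-0.65,0.97,0],[0,0,0]],
    [91,[-0.65,0.97,0],[0,0,0]],
    [91,[-0.65,0.97,0],[0,0,0]],
    [91,[-0.65,0.97,0],[0,0,0]],
    [91,[0,1,0],[0,0,0]],
    [91,[0,0,0],[0,0,0]],
    [91,[0,0,0],[0,0,0]],
  ],
)

```text
time_s: 2.48
ee_pos: [399.0, -39.4, 214.2]
ee_rot: [179.9, -0.0, 0.0]
force: [0.1, -1.1, -0.7]
gripper_width: 91.0
gripper_force: 0.0
```

Run:
```python
from h import *
import pickle
C=cam("wrist");im=grab_frame("wrist");cv2.imwrite("pics/w2.png",im);pickle.dump(C,open("w2.pkl","wb"))
```

Emit:
move_arm(
  motion=[
    [91,[0,1,0],[0,0,0.5]],
    [91,[0,1,0],[0,0,0.5]],
    [91,[0,1,0],[0,0,0.5]],
    [91,[0,1,0],[0,0,0.5]],
    [91,[0,1,0],[0,0,0.5]],
    [91,[0,1,0],[0,0,0.5]],
    [91,[0,1,0],[0,0,0]],
    [91,[0,1,0],[0,0,0]],
    [91,[0,1,0],[0,0,0]],
    [91,[0,0.4,0],[0,0,0]],
    [91,[0,0,0],[0,0,0]],
    [91,[0,0,0],[0,0,0]],
  ],
)

```text
time_s: 3.53
ee_pos: [400.1, 194.8, 213.6]
ee_rot: [179.9, 0.1, 12.0]
force: [-0.2, -0.2, -0.7]
gripper_width: 91.0
gripper_force: 0.0
```

Run:
```python
from h import *
import pickle
C=cam("wrist");im=grab_frame("wrist");cv2.imwrite("pics/w3.png",im);pickle.dump(C,open("w3.pkl","wb"))
a=cv2.imread("pics/w2.png")[0:310];b=im[0:310]
cv2.imwrite("pics/w23.png",np.vstack([a[:,100:500],b[:,100:500]])[:600])
print(state()["ee_pos"])
```

```text
[399.94942365 194.49820172 213.72181252]
```

View pics/w23.png

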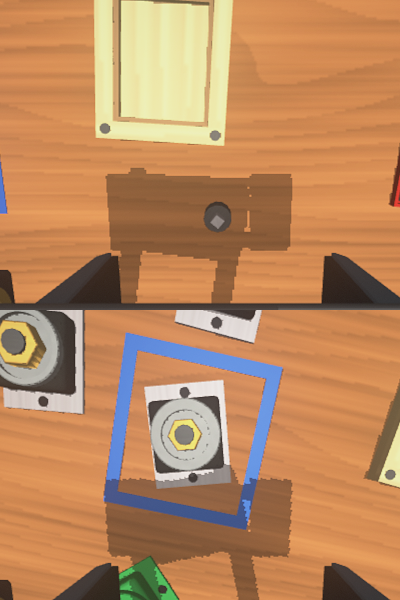

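Run:
```python
from h import *
a=cv2.imread("pics/w2.png")[0:150,185:335];b=cv2.imread("pics/w3.png")[60:190,230:345]
cv2.imwrite("pics/z1.png",np.hstack([cv2.resize(a,(400,400),interpolation=2),cv2.resize(b,(400,452),interpolation=2)[:400]]))
```

```text
(no output)
```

View pics/z1.png

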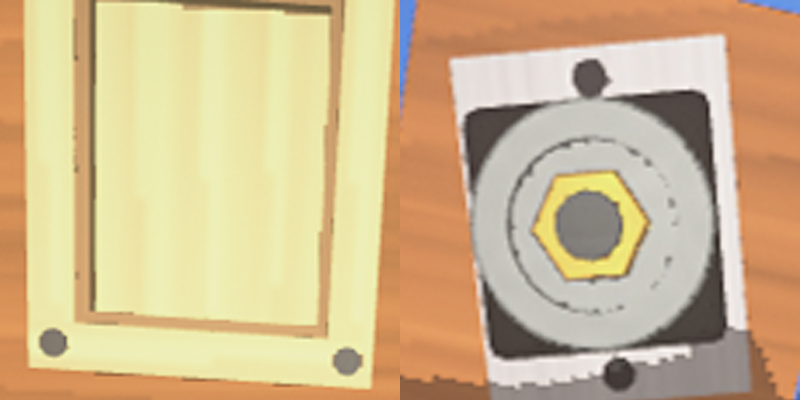

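Run:
```python
from h import *
import pickle
C2=pickle.load(open("w2.pkl","rb"));C3=pickle.load(open("w3.pkl","rb"))
k=lambda P:[(185+x/2.667,y/2.667) for x,y in P]
q=lambda P:[(230+(x-400)/3.478,60+y/3.478) for x,y in P]
f=lambda a,b:np.degrees(np.arctan2(*(b-a)[[1,0]]))
J=p2w("",k([(28,366),(372,387),(24,0),(397,20)]),30,C2)
print(J.round(1),"yaw",f(J[1],J[0])-90,f(J[0],J[2]),f(J[1],J[3]),np.linalg.norm(J[1]-J[0]))
P=p2w("",k([(93,312),(93,5)]),18,C2);print("floor left",P.round(1),f(P[0],P[1]))
P=p2w("",k([(76,322),(327,337),(338,12)]),30,C2);print("lip",P.round(1),f(P[1],P[0])-90,f(P[1],P[2]))
F=p2w("",q([(451,59),(724,36),(490,385),(750,390)]),5,C3)
print(F.round(1),"yaw",f(F[1],F[0])-90,f(F[2],F[0]),f(F[3],F[1]),np.linalg.norm(F[1]-F[0]))
print("cap",p2w("",q([(592,224)]),43,C3),"stud",p2w("",q([(589,225)]),51,C3))
print("sw corner w/ w1:(587,-52)")
```

```text
[[464.8  68.1  30. ]
 [458.2 -42.4  30. ]
 [570.5  61.4  30. ]
 [565.2 -49.6  30. ]] yaw -3.381394761859582 -3.6721336395968955 -3.8378015712322253 110.70565344806711
floor left [[481.9  49.1  18. ]
 [572.6  43.6  18. ]] -3.471629499090488
lip [[478.4  51.8  30. ]
 [473.8 -28.   30. ]
 [567.3 -31.9  30. ]] -3.2717531001177633 -2.4380747693518763
[[500.7 285.    5. ]
 [520.4 218.2   5. ]
 [421.7 261.4   5. ]
 [434.9 192.8   5. ]] yaw 16.477366647071463 16.593245082497607 16.533385239395795 69.59558065720147
cap [[468.23745574 239.09368919  43.        ]] stud [[467.85164757 239.03468607  51.        ]]
sw corner w/ w1:(587,-52)
```

The jig's pocket is at about (526, 8.5) with a yaw of -3.5°. The foot is at (468, 239) with a yaw of 16.5°. Its recess measures about 41 mm, so it should have the 24 mm nut. I'll grasp the foot now.

Emit:
move_arm(
  motion=[
    [91,[0.9,0.6,0],[0,0,0.38]],
    [91,[0.9,0.6,-0.5],[0,0,0.38]],
    [91,[0.9,0.58,-1],[0,0,0.37]],
    [91,[0,0,-1],[0,0,0]],
    [91,[0,0,-1],[0,0,0]],
    [91,[0,0,-1],[0,0,0]],
    [91,[0,0,-1],[0,0,0]],
    [91,[0,0,-1],[0,0,0]],
    [91,[0,0,-0.7],[0,0,0]],
    [91,[0,0,-0.4],[0,0,0]],
    [91,[0,0,-0.2],[0,0,0]],
    [91,[0,0,0],[0,0,0]],
    [55,[0,0,0],[0,0,0]],
    [50,[0,0,0],[0,0,0]],
    [50,[0,0,0],[0,0,0]],
    [50,[0,0,0],[0,0,0]],
    [50,[0,0,0],[0,0,0]],
    [50,[0,0,0],[0,0,0]],
  ],
  grip_force=40,
)

```text
time_s: 5.08
ee_pos: [467.6, 240.2, 19.6]
ee_rot: [180.0, -0.1, 16.5]
force: [-0.4, -3.0, 4.6]
gripper_width: 59.4
gripper_force: 40.0
```

Emit:
move_arm(
  motion=[
    [50,[0,0,0.6],[0,0,0]],
    [50,[0,0,1],[0,0,0]],
    [50,[0,0,1],[0,0,0]],
    [50,[0,0,1],[0,0,0]],
    [50,[0.24,-0.93,0],[0,0,-0.5]],
    [50,[0.24,-0.93,0],[0,0,-0.5]],
    [50,[0.24,-0.93,0],[0,0,-0.5]],
    [50,[0.24,-0.93,0],[0,0,-0.5]],
    [50,[0.24,-0.93,0],[0,0,-0.5]],
    [50,[0.24,-0.93,0],[0,0,-0.5]],
    [50,[0.24,-0.93,0],[0,0,-0.5]],
    [50,[0.24,-0.93,0],[0,0,-0.5]],
    [50,[0.24,-0.93,0],[0,0,-0.5]],
    [50,[0.18,-0.9,0],[0,0,-0.5]],
    [50,[0,0,0],[0,0,0]],
    [50,[0,0,0],[0,0,0]],
    [50,[0,0,0],[0,0,0]],
  ],
)

```text
time_s: 6.5
ee_pos: [524.7, 9.1, 108.1]
ee_rot: [-180.0, 0.1, -3.5]
force: [0.2, 0.3, -5.9]
gripper_width: 59.6
gripper_force: 40.0
```

Run:
```python
from h import *
import pickle
C=cam("wrist");im=grab_frame("wrist");cv2.imwrite("pics/w4.png",im);pickle.dump(C,open("w4.pkl","wb"))
cv2.imwrite("pics/w4c.png",im[:310]);print(state()["ee_pos"],state()["gripper_width"])
```

```text
[524.86161989   9.4504162  108.30354674] 59.635962343573006
```

View pics/w4c.png

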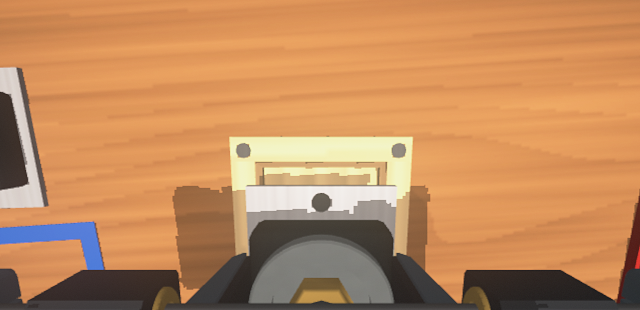

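The view shows the plate's front edge running (246,185)–(397,185) and the jig's far edge running (230,137)–(412,137). They look parallel.

Run:
```python
from h import *
import pickle
C=pickle.load(open("w4.pkl","rb"))
f=lambda a,b:np.degrees(np.arctan2(*(b-a)[[1,0]]))
J=p2w("",[(230,137),(412,137)],30,C);P=p2w("",[(246,185.5),(397,185.5)],93.7,C)
for X,l in((J,65),(P,45)):
    y=np.radians(f(X[1],X[0])-90);c=X.mean(0)[:2]-l*np.array([np.cos(y),np.sin(y)]);print(X.round(1),np.degrees(y),c,np.linalg.norm(X[1]-X[0]))
L=p2w("",[(254,162),(387,162)],30,C);print("lip",L)
```

```text
[[594.4  59.8  30. ]
 [587.7 -49.2  30. ]] -3.5201240083113703 [526.18703306   9.28044754] 109.23745726185348
[[572.2  41.   93.7]
 [567.9 -28.3  93.7]] -3.520904107913182 [525.13601181   9.13725502] 69.40618428087372
lip [[578.80111514  46.94237631  30.        ]
 [573.82514408 -33.93863605  30.        ]]
```

Emit:
move_arm(
  motion=[
    [50,[0.04,0,-0.8],[0,0,0]],
    [50,[0,0,-0.8],[0,0,0]],
    [50,[0,0,-0.5],[0,0,0]],
    [50,[0,0,-0.3],[0,0,0]],
    [50,[0,0,-0.15],[0,0,0]],
    [50,[0,0,-0.1],[0,0,0]],
    [50,[0,0,-0.1],[0,0,0]],
    [50,[0,0,-0.05],[0,0,0]],
    [50,[0,0,0],[0,0,0]],
    [50,[0,0,0],[0,0,0]],
  ],
)

```text
time_s: 7.38
ee_pos: [527.1, 8.7, 39.5]
ee_rot: [180.0, -0.1, -3.5]
force: [0.7, -0.4, -5.3]
gripper_width: 59.4
gripper_force: 40.0
```

Emit:
move_arm(
  motion=[
    [50,[0,0,-0.06],[0,0,0]],
    [50,[0,0,-0.06],[0,0,0]],
    [50,[0,0,-0.06],[0,0,0]],
    [50,[0,0,0],[0,0,0]],
    [50,[0,0,0],[0,0,0]],
  ],
)

```text
time_s: 7.8
ee_pos: [527.3, 8.7, 37.6]
ee_rot: [180.0, -0.1, -3.5]
force: [-5.2, 0.6, 16.6]
gripper_width: 60.1
gripper_force: 40.0
```

Emit:
move_arm(
  motion=[
    [50,[-0.05,0,0],[0,0,0]],
    [50,[0,0,0],[0,0,0]],
    [75,[0,0,0.04],[0,0,0]],
    [91,[0,0,0],[0,0,0]],
    [91,[0,0,0],[0,0,0]],
    [91,[0,0,0],[0,0,0]],
    [91,[0,0,0.4],[0,0,0]],
    [91,[0,0,1],[0,0,0]],
    [91,[0,0,1],[0,0,0]],
    [91,[-1,0,1],[0,0,0]],
    [91,[-1,0,1],[0,0,0]],
    [91,[-1,0,1],[0,0,0]],
    [91,[-1,0,1],[0,0,0]],
    [91,[0,0,0.5],[0,0,0]],
    [91,[0,0,0],[0,0,0]],
    [91,[0,0,0],[0,0,0]],
  ],
)

```text
time_s: 9.13
ee_pos: [426.0, 8.7, 208.8]
ee_rot: [-180.0, -0.2, -3.5]
force: [0.6, -0.2, 0.2]
gripper_width: 91.2
gripper_force: 0.0
```

Run:
```python
from h import *
import pickle
C=cam("wrist");im=grab_frame("wrist");cv2.imwrite("pics/w5.png",im);pickle.dump(C,open("w5.pkl","wb"))
c,R,t=C
u=R@np.array([526,9,30.])+t;px=int(c["fx"]*u[0]/u[2]+c["cx"]);py=int(c["fy"]*u[1]/u[2]+c["cy"]);print(px,py,state()["ee_pos"])
x0=px-100;y0=max(0,py-100);print(x0,y0)
cv2.imwrite("pics/w5c.png",cv2.resize(im[y0:y0+200,x0:x0+200],(600,600),interpolation=2))
```

```text
313 95 [425.58078028   8.70449953 207.73986034]
213 0
```

View pics/w5c.png

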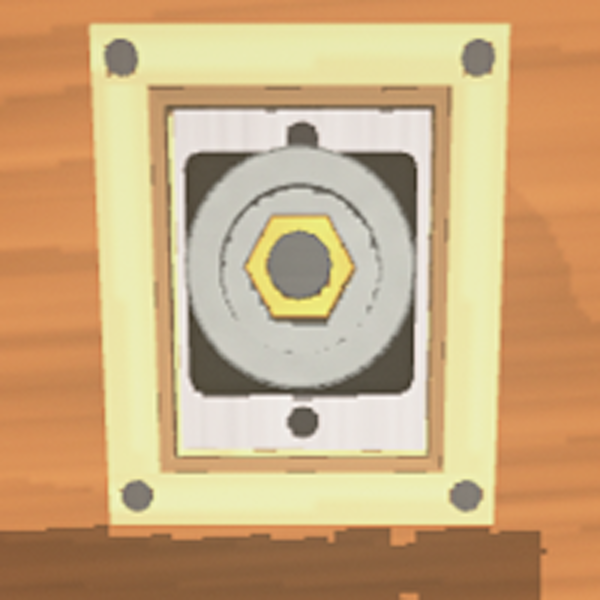

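The foot sits flat and square, with the plate inside the pocket lip and the nut centred at crop (299,265). Next is the medium socket, the far one at (620,-258), starting with a close look.

Emit:
move_arm(
  motion=[
    [91,[0.33,-0.89,-0.16],[0,0,0.073]],
    [91,[0.33,-0.89,-0.16],[0,0,0.073]],
    [91,[0.33,-0.89,-0.16],[0,0,0.073]],
    [91,[0.33,-0.89,-0.16],[0,0,0.073]],
    [91,[0.33,-0.89,-0.16],[0,0,0.073]],
    [91,[0.33,-0.89,-0.16],[0,0,0.073]],
    [91,[0.33,-0.89,-0.16],[0,0,0.073]],
    [91,[0.33,-0.89,-0.16],[0,0,0.073]],
    [91,[0.33,-0.89,-0.16],[0,0,0.073]],
    [91,[0.33,-0.89,-0.16],[0,0,0.073]],
    [91,[0.33,-0.89,-0.16],[0,0,0.073]],
    [91,[0.33,-0.89,-0.16],[0,0,0.073]],
    [91,[0,0,0],[0,0,0]],
    [91,[0,0,0],[0,0,0]],
    [91,[0,0,0],[0,0,0]],
  ],
)

```text
time_s: 10.43
ee_pos: [523.9, -257.7, 158.3]
ee_rot: [-179.9, 0.2, -0.0]
force: [0.1, -0.9, -0.4]
gripper_width: 91.1
gripper_force: 0.0
```

Run:
```python
from h import *
import pickle
C5=pickle.load(open("w5.pkl","rb"))
f=lambda a,b:np.degrees(np.arctan2(*(b-a)[[1,0]]))
k=lambda P:[(213+x/3,y/3) for x,y in P]
print("stud",p2w("",k([(299,265)]),72,C5),"cap",p2w("",k([(301,267)]),61,C5))
P=p2w("",k([(172,108),(434,110),(178,455),(427,458)]),23,C5);print("plate",P.mean(0),f(P[1],P[0])-90,f(P[2],P[0]),f(P[3],P[1]))
H=p2w("",k([(272,214),(329,214),(354,267),(328,319),(273,319),(246,267)]),68,C5);print("hex yaw",f(H[1],H[0])-90,f(H[3],H[4])-90,f(H[2],H[5])-90,H.mean(0))
C=cam("wrist");im=grab_frame("wrist");cv2.imwrite("pics/w6.png",im);pickle.dump(C,open("w6.pkl","wb"))
c,R,t=C
u=R@np.array([620,-258.6,83.])+t;px=int(c["fx"]*u[0]/u[2]+c["cx"]);py=int(c["fy"]*u[1]/u[2]+c["cy"])
x0=px-60;y0=max(0,py-60);print(px,py,x0,y0,state()["ee_pos"])
cv2.imwrite("pics/w6c.png",cv2.resize(im[y0:y0+120,x0:x0+120],(600,600),interpolation=2))
```

```text
stud [[526.88400249   8.69116291  72.        ]] cap [[527.56476209   8.35889618  61.        ]]
plate [525.87780758   8.64420949  23.        ] -3.904245468889812 -4.170368973518189 -3.500363651131907
hex yaw -3.5053028958244994 -3.5077823530865686 -3.5065421169979487 [526.83052271   8.44594885  68.        ]
323 83 263 23 [ 523.988698   -257.47741135  158.91468289]
```

View pics/w6c.png

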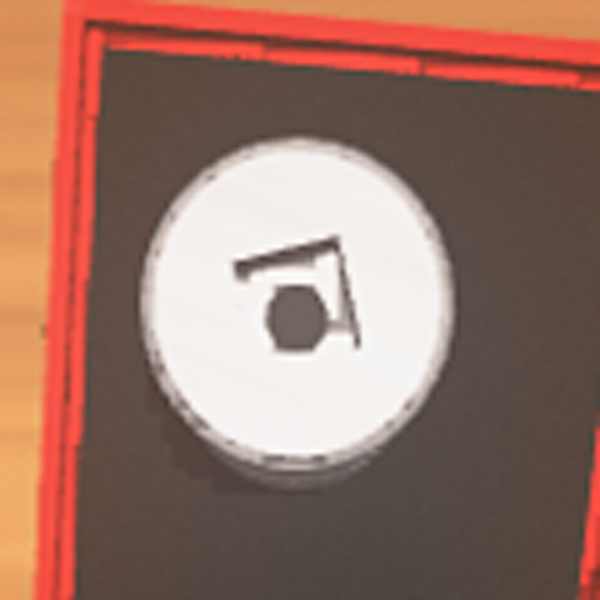

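The drive hole's walls run along crop lines (233,266)–(338,240)–(358,345), so the socket yaw is about 12° modulo 90. I'll squeeze once along y, then re-grip along x so the socket is centred both ways.

Emit:
move_arm(
  motion=[
    [91,[0.96,-0.01,0],[0,0,0]],
    [91,[0.96,-0.01,0],[0,0,0]],
    [91,[0.96,-0.01,0],[0,0,0]],
    [91,[0.96,-0.01,0],[0,0,0]],
    [91,[0,0,-0.5],[0,0,0]],
    [85,[0,0,-1],[0,0,0]],
    [80,[0,0,-1],[0,0,0]],
    [75,[0,0,-1],[0,0,0]],
    [70,[0,0,-1],[0,0,0]],
    [65,[0,0,-0.5],[0,0,0]],
    [60,[0,0,0],[0,0,0]],
    [45,[0,0,0],[0,0,0]],
    [40,[0,0,0],[0,0,0]],
    [35,[0,0,0],[0,0,0]],
    [33,[0,0,0],[0,0,0]],
    [33,[0,0,0],[0,0,0]],
  ],
  grip_force=8,
)

```text
time_s: 11.82
ee_pos: [621.4, -259.2, 36.6]
ee_rot: [180.0, -0.2, -0.0]
force: [-0.2, 2.1, 3.8]
gripper_width: 36.2
gripper_force: 8.0
```

Emit:
move_arm(
  motion=[
    [60,[0,0,0],[0,0,0]],
    [60,[0,0,0],[0,0,0]],
    [60,[0,0,0],[0,0,0]],
    [60,[0,0,0],[0,0,1]],
    [60,[0,0,0],[0,0,1]],
    [60,[0,0,0],[0,0,1]],
    [60,[0,0,0],[0,0,1]],
    [60,[0,0,0],[0,0,1]],
    [60,[0,0,0],[0,0,1]],
    [60,[0,0,0],[0,0,1]],
    [60,[0,0,0],[0,0,1]],
    [60,[0,0,0],[0,0,1]],
    [60,[0,0,0],[0,0,1]],
    [60,[0,0,0],[0,0,1]],
    [60,[0,0,0],[0,0,1]],
    [60,[0,0,0],[0,0,1]],
    [60,[0,0,0],[0,0,1]],
    [60,[0,0,0],[0,0,1]],
  ],
)

```text
time_s: 13.32
ee_pos: [620.3, -259.4, 34.7]
ee_rot: [-180.0, 0.0, 60.2]
force: [0.2, 0.5, -0.2]
gripper_width: 59.7
gripper_force: 0.0
```

Emit:
move_arm(
  motion=[
    [60,[0,0,0],[0,0,1]],
    [60,[0,0,0],[0,0,1]],
    [60,[0,0,0],[0,0,1]],
    [60,[0,0,0],[0,0,1]],
    [60,[0,0,0],[0,0,1]],
    [60,[0,0,0],[0,0,1]],
    [60,[0,0,0],[0,0,1]],
    [60,[0,0,0],[0,0,0.5]],
    [60,[0,0,0],[0,0,0]],
    [60,[0,0,0],[0,0,0]],
    [50,[0,0,0],[0,0,0]],
    [42,[0,0,0],[0,0,0]],
    [36,[0,0,0],[0,0,0]],
    [30,[0,0,0],[0,0,0]],
    [30,[0,0,0],[0,0,0]],
  ],
)

```text
time_s: 14.57
ee_pos: [620.4, -259.3, 35.0]
ee_rot: [-180.0, -0.0, 90.0]
force: [0.6, -1.4, -1.5]
gripper_width: 35.7
gripper_force: 8.0
```

Emit:
move_arm(
  motion=[
    [28,[0,0,0],[0,0,0]],
    [28,[0,0,0],[0,0,0]],
    [28,[0,0,0],[0,0,0]],
  ],
  grip_force=40,
)

```text
time_s: 14.82
ee_pos: [620.4, -259.3, 35.0]
ee_rot: [180.0, 0.0, 90.0]
force: [-0.3, 0.6, 0.2]
gripper_width: 35.2
gripper_force: 40.0
```

Emit:
move_arm(
  motion=[
    [28,[0,0,0.6],[0,0,0]],
    [28,[0,0,1],[0,0,0]],
    [28,[0,0,1],[0,0,0]],
    [28,[0,0,1],[0,0,0]],
    [28,[-0.312,0.893,0.04],[0,0,-0.33]],
    [28,[-0.312,0.893,0.04],[0,0,-0.33]],
    [28,[-0.312,0.893,0.04],[0,0,-0.33]],
    [28,[-0.312,0.893,0.04],[0,0,-0.33]],
    [28,[-0.312,0.893,0.04],[0,0,-0.33]],
    [28,[-0.312,0.893,0.04],[0,0,-0.33]],
    [28,[-0.312,0.893,0.04],[0,0,-0.33]],
    [28,[-0.312,0.893,0.04],[0,0,-0.33]],
    [28,[-0.312,0.893,0.04],[0,0,-0.33]],
    [28,[-0.312,0.893,0.04],[0,0,-0.33]],
    [28,[-0.312,0.893,0.04],[0,0,-0.33]],
    [28,[-0.312,0.893,0.04],[0,0,-0.33]],
    [28,[0,0,0],[0,0,0]],
    [28,[0,0,0],[0,0,0]],
  ],
)

```text
time_s: 16.32
ee_pos: [526.2, 9.5, 136.7]
ee_rot: [-180.0, 0.0, 74.3]
force: [0.4, -0.1, -2.9]
gripper_width: 35.7
gripper_force: 40.0
```

Emit:
move_arm(
  motion=[
    [28,[0,0,-0.4],[0,0,0]],
    [28,[0,0,-0.3],[0,0,0]],
    [28,[0,0,0],[0,0,0]],
    [28,[0,0,0],[0,0,0]],
  ],
)

```text
time_s: 16.65
ee_pos: [526.3, 7.9, 118.2]
ee_rot: [-179.9, 0.0, 74.1]
force: [0.3, -0.6, -2.5]
gripper_width: 35.6
gripper_force: 40.0
```

Emit:
move_arm(
  motion=[
    [28,[0.02,0.02,-0.3],[0,0,0]],
    [28,[0,0,-0.2],[0,0,0]],
    [28,[0,0,-0.12],[0,0,0]],
    [28,[0,0,-0.12],[0,0,0]],
    [28,[0,0,-0.08],[0,0,0]],
    [28,[0,0,-0.06],[0,0,0]],
    [28,[0,0,0],[0,0,0]],
    [28,[0,0,0],[0,0,0]],
  ],
)

```text
time_s: 17.32
ee_pos: [527.6, 9.0, 98.8]
ee_rot: [179.9, 0.0, 74.2]
force: [-2.7, -0.4, 5.4]
gripper_width: 35.1
gripper_force: 40.0
```

Emit:
move_arm(
  motion=[
    [28,[-0.03,0,-0.04],[0,0,0]],
    [28,[-0.03,0,0],[0,0,0]],
    [28,[-0.03,0,0],[0,0,0]],
    [28,[0,0,0],[0,0,0]],
  ],
)

```text
time_s: 17.65
ee_pos: [527.3, 9.0, 98.7]
ee_rot: [179.7, -0.1, 74.2]
force: [0.5, -0.1, 6.7]
gripper_width: 35.3
gripper_force: 40.0
```

Emit:
move_arm(
  motion=[
    [28,[0.02,0.03,0],[0,0,0]],
    [28,[0.02,0,0],[0,0,0]],
    [28,[0.02,0,0],[0,0,0]],
    [28,[0,-0.03,0],[0,0,0]],
    [28,[0,-0.03,0],[0,0,0]],
    [28,[-0.03,0,0],[0,0,0]],
    [28,[0,0,0],[0,0,0]],
  ],
)

```text
time_s: 18.23
ee_pos: [527.4, 8.7, 98.7]
ee_rot: [179.8, -0.1, 74.1]
force: [-1.3, 1.1, 7.4]
gripper_width: 35.5
gripper_force: 40.0
```

It is stopped on top of the nut at 98.7 mm, about 12 mm high. I'll try the other reading of the square hole, 30° round.

Emit:
move_arm(
  motion=[
    [28,[0,0.02,0.25],[0,0,0]],
    [28,[0,0,0],[0,0,1]],
    [28,[0,0,0],[0,0,1]],
    [28,[0,0,0],[0,0,1]],
    [28,[0,0,0],[0,0,1]],
    [28,[0,0,0],[0,0,1]],
    [28,[0,0,0],[0,0,1]],
    [28,[0,0,0],[0,0,1]],
    [28,[0,0,0],[0,0,0.5]],
    [28,[0,0,0],[0,0,0]],
    [28,[0,0,-0.15],[0,0,0]],
    [28,[0,0,-0.1],[0,0,0]],
    [28,[0,0,-0.06],[0,0,0]],
    [28,[0,0,-0.06],[0,0,0]],
    [28,[0,0,0],[0,0,0]],
    [28,[0,0,0],[0,0,0]],
  ],
)

```text
time_s: 19.57
ee_pos: [526.3, 8.9, 93.4]
ee_rot: [180.0, 0.0, 104.1]
force: [1.9, 0.1, -3.3]
gripper_width: 35.4
gripper_force: 40.0
```

It has dropped over the nut and is hanging free. Lowering it to the recess floor.

Emit:
move_arm(
  motion=[
    [28,[0,0,-0.1],[0,0,0]],
    [28,[0,0,-0.1],[0,0,0]],
    [28,[0,0,-0.08],[0,0,0]],
    [28,[0,0,-0.06],[0,0,0]],
    [28,[0,0,0],[0,0,0]],
    [28,[0,0,0],[0,0,0]],
  ],
)

```text
time_s: 20.07
ee_pos: [526.4, 8.8, 86.8]
ee_rot: [179.9, 0.0, 104.2]
force: [-0.1, -0.2, 10.6]
gripper_width: 35.7
gripper_force: 40.0
```

Emit:
move_arm(
  motion=[
    [28,[0,0,-0.04],[0,0,0]],
    [28,[0,0,0],[0,0,0]],
    [28,[0,0,0],[0,0,0]],
    [28,[0,0,0],[0,0,0]],
  ],
)

```text
time_s: 20.4
ee_pos: [526.4, 8.8, 86.8]
ee_rot: [179.9, 0.0, 104.2]
force: [-0.9, -0.8, 16.1]
gripper_width: 35.6
gripper_force: 40.0
```

Run:
```python
from h import *
im=grab_frame("scene");cv2.imwrite("pics/s2.png",cv2.resize(im[150:370,80:540],(800,383)))
```

```text
(no output)
```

View pics/s2.png

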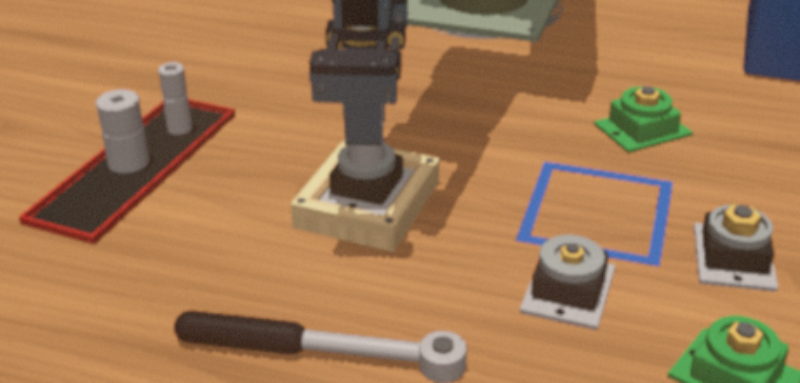

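The socket is hard against the recess floor: pushing 1 mm further raised the force and the height did not change. The foot is in the jig, the other two sockets are upright in the tray, the tape outline is empty and the bystanders are untouched.

```bash
python3 -c "
from workcell import *
print(job_done())"
```

```text
the job is handed in; nothing more can be done
None
```

The foot from the tape outline is seated in the pocket and let go, and the medium (24 mm) socket is fully down on its nut and still gripped; the job is handed in at about 20 s, and no verdict was shown.

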